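Gauge the bored lock blocks and sort out the ones to rebore

TASK

Working along the row on the fitting board from the robot's left to its right, try the go plug gauge in the bore of each of the three pine lock blocks, straight down and lightly, without forcing it: a good bore lets it drop right through to the board, a faulty one stops it on a ledge half way. Put the gauge back upright in its stand and lay every block that stopped it flat in the red rework tray; leave the good blocks where they lie in the row, and do not disturb the block in the boring jig or the other things on the bench.

Things in the scene. Friction and masses are not known exactly. Their poses are not given: they have to be found in the camera images.
- gauge: steel go plug gauge with aluminium handle, 132 mm long, 0.30 kg, loose, standing tip down in its stand; origin at the centre of the tip's flat end, z up along the gauge. Pin 24 mm diameter from 0 to 52 mm (2 mm chamfer at the tip), round ringed handle 28 mm diameter from 52 to 132 mm with a green band at its foot
- gauge_tip (a point): centre of the flat end of the gauge's pin (the gauge's origin)
- stand: beech gauge stand fixed to the bench, 80 x 80 x 45 mm; origin at the centre of its underside, below the middle of its 27 mm hole, which is 37 mm deep (floor 8 mm above the origin)
- board: plywood fitting board fixed to the bench, 170 (x) x 350 (y) x 22 mm thick; origin at the centre of its underside; its x points roughly away from the robot, its y to the robot's left; the row of blocks runs along its y at about 115, 0 and -115 mm
- block_1: pine lock block 110 (x) x 54 (y) x 40 mm, 0.12 kg, loose, flat; origin at the centre of its underside, on the axis (z) of its 26 mm through bore. Four look alike: three in the row, any one of them in the boring jig. Good: bore clear for all 40 mm. Faulty: bored from both faces, the lower half 6 mm off in x, leaving a ledge 20 mm below the top. Names tell nothing of this
- block_2: pine lock block 110 (x) x 54 (y) x 40 mm, 0.12 kg, loose, flat; origin at the centre of its underside, on the axis (z) of its 26 mm through bore. Four look alike: three in the row, any one of them in the boring jig. As block_1: good or faulty inside, the name tells nothing
- block_3: pine lock block 110 (x) x 54 (y) x 40 mm, 0.12 kg, loose, flat; origin at the centre of its underside, on the axis (z) of its 26 mm through bore. Four look alike: three in the row, any one of them in the boring jig. As block_1: good or faulty inside, the name tells nothing
- block_4: pine lock block 110 (x) x 54 (y) x 40 mm, 0.12 kg, loose, flat; origin at the centre of its underside, on the axis (z) of its 26 mm through bore. Four look alike: three in the row, any one of them in the boring jig. As block_1: good or faulty inside, the name tells nothing
- tray: red rework tray fixed to the bench, 190 (x) x 260 (y) x 28 mm high outside, walls and floor 6 mm; origin at the centre of its underside; room for two blocks side by side, long sides along its x, about 110 mm apart in its y
- boring_jig: bystander: boring jig fixed to the bench beyond the board: plywood base 170 (x) x 130 (y) x 22 mm, origin under its centre, with beech end stop at +x, side fence at +y and a red-handled toggle clamp; a lock block lies in it and is no part of the job: leave it there
- hinge: bystander: brass butt hinge lying open, 76 x 100 mm, 11 mm high; origin under its centre, knuckle along its y
- thumb_latch: bystander: black cast iron thumb latch lying on its back plate, 212 mm long in its x, 52 mm wide, 46 mm high; origin under its centre
- bradawl: bystander: bradawl with beech handle, 144 mm long in its x, 29 mm high; origin under its middle
- try_square: bystander: try square lying flat, rosewood stock 115 mm along its x, 16 mm high, steel blade reaching 161 mm to its +y; origin under the stock's centre
- door_offcut: bystander: pine door offcut with moulded edge, 160 (x) x 95 (y) x 40 mm; origin under its centre
Mind the look-alikes: they are no part of the job. Leave any orange look-alike of the block_4 alone. Leave any orange or yellow look-alike of the stand alone.

How it is judged:
By the outcome, as a careful person would: the job done as asked, in the order asked, and still so for the second after the job is handed in, with the robot touching nothing.
It also fails if it takes over 72 s, if anything falls off the work surface, if the arm or the gripper's body presses on something with over 40 N, if the wrist force passes 120 N, or if a joint passes its speed limit or range.

ROBOT

A 7-joint arm with a two-finger parallel gripper is mounted at the origin on the work surface. World frame = base frame: x ahead of the robot, y to its left, z up, the work surface at z = 0. Lengths are in m, angles in rad, forces in N, time in s.
With the tool pointing down it reaches from about 0.375 to 0.925 m from the base axis. Payload 3.1 kg.
Tool frame: the origin (TCP) lies midway between the tips of the shut fingers; the grasp point (between the pads) lies 19 mm behind it; x points along the fingers, y is the direction in which the jaws open and shut, and the axes are right-handed (so a half turn about x gives the same grasp; the last joint's range is limited). The gripper opens to 85 mm and grips with 20 to 120 N. Pads are 22 mm wide; open, the fingers measure 114 mm over their backs; the gripper's body (76 mm by 85 mm) begins 54 mm behind the grasp point. The pads swing forward as they close: fully open they stand 13 mm farther back than shut.
Start: joints at [-1.43, 0.383, 0.044, 1.598, -0.018, 1.161, -0.05], TCP at [0.154, 0.632, 0.231] pointing down, gripper open.
Joint ranges: [-2.61, 2.61], [-0.41, 2.15], [-1.48, 1.57], [0, 2.5], [-1.57, 4.71], [0.05, 1.97], [-2.85, 2.85]. Speed limits (rad/s): [2.79, 2.79, 3.14, 3.14, 3.14, 3.14, 3.14].

INTERFACE

Orientations are given as a rotation vector (axis times angle).
In Python, from cell import r, capture, get_calibration, spot_in, spot_point gives the robot as it stands.
- The arm moves only by the tool apply_moves, never from a script. Its argument "motion" is text: rows parted by semicolons, each of 7 numbers parted by spaces: the opening, from 0 (shut) to 1 (fully open), then the shift along the world's x, y, z in mm, then the turn, a rotation vector about the world's x, y, z in rad. A call has 1 to 20 rows; each row is the pose to reach, as a shift and turn from the pose commanded when the call began; what a row does not reach only later rows make up. A row lasts 1/8 s, in which the tool goes at most 62.5 mm and 10.7 degrees, less where a joint would pass 70% of its speed; a pose out of reach is approached as far as the arm can. A call with a gripper value outside its range is refused whole. The fingers move at their own pace and stop on an object; the grip force is fixed at half the most. Time passes only in rows, so rows that repeat a pose let the fingers close. It gives the time, the measured TCP pose, the force and the opening at its end, in the units of the state.
- r.sense(): the state, without advancing time (a new reading comes with each control period).
- capture(name): name is "scene" or "top" or "wrist"; returns (picture, depth): 420x560x3 uint8, red, green, blue; 420x560 float32, m along the optical axis (not along the pixel's ray), 0 where there is no reading.
- get_calibration(name): a dict with "intrinsics" (3x3 intrinsics, pixels), "world_from_camera" (4x4, takes a point from camera to world coordinates). Camera axes: x right, y down, z forward; pixel columns grow to the right and rows downward; lengths in m; the calibration is good to about 2 mm. A picture is of the moment at which its call begins: read the wrist's pose just before it. get_calibration takes no time and is no camera call; for the wrist camera it gives the pose at the moment of the call.
- r.job_done(): hands the job in, once; it reports no verdict.
Trained networks look in the newest picture that a camera, given by its name, has taken for a name from the list of things; names that differ only in an ending like _2 or _b are one class to them, and where a whole thing is asked for, a point or a joint stands for the part that bears it (a point fixed in the world has none). Each returns a list of dicts, best first, with "score" (0 to 1); they miss things now and then, are a little off and sometimes report something else, mostly with a low value. They report only what shows in the picture. A call takes as long as a camera call. They do not tell look-alikes from the thing itself.
- spot_in(target, camera): "box" ([left, top, width, height] in pixels, round what is visible of it).
- spot_point(target, camera): "point" ([column, row] in pixels: a listed point, or the origin of a listed thing).
The state is a dict: "t": time; "q": joint angles; "qd": joint speeds; "effort": joint torques, N m; "eef_pos": TCP position; "orientation": TCP orientation; "contact_force": force on the tool from outside, world axes, zero at the start; "wrist_torque": the same for the moment, N m; "opening": finger opening in m.
Only numpy, scipy, OpenCV 4.12 (cv2) and the standard library are available. Lean on these libraries where they do the work, as an engineer would, in place of code of your own. Each camera call takes 0.05 s, during which the arm holds its last target. There are 200 camera calls.

## Working session

There is one attempt and no reset: what is moved stays moved. The work goes in short steps, Python scripts to look and compute and a tool call to move; the robot and the scene stay as the last step left them, time stands still between calls to the robot, and variables do not carry over. Pictures are saved under pics/ and viewed, about 8 in all and at most 12, crops included, and the job is handed in when it is done.

Besides the shell and the picture viewer there is one more tool, called by a JSON object that holds its "op" and its "data". apply_moves: Moves the arm, as the interface text tells. Its arguments: {"type":"object","properties":{"motion":{"type":"string"}},"required":["motion"]}

```bash
mkdir -p pics; ls
cat > h.py <<'E'
import numpy as np, cv2
from scipy.spatial.transform import Rotation as R
from cell import r, capture, get_calibration, spot_in, spot_point
def world(name, depth, mask=None):
    c=get_calibration(name);K=np.array(c["intrinsics"]);T=np.array(c["world_from_camera"])
    v,u=np.mgrid[0:depth.shape[0],0:depth.shape[1]]
    P=np.stack([(u-K[0,2])/K[0,0]*depth,(v-K[1,2])/K[1,1]*depth,depth],-1)
    return P@T[:3,:3].T+T[:3,3]
def pix2plane(name,p,z):
    c=get_calibration(name);K=np.array(c["intrinsics"]);T=np.array(c["world_from_camera"])
    d=T[:3,:3]@np.linalg.solve(K,[p[0],p[1],1.]);o=T[:3,3]
    return o+d*(z-o[2])/d[2]
def save(n,img): cv2.imwrite('pics/'+n,cv2.cvtColor(img,cv2.COLOR_RGB2BGR))
E
python3 - <<'E'
from h import *
s=r.sense(); print({k:np.round(v,3) for k,v in s.items()})
for n in ["top","scene"]:
    p,d=capture(n); save(n+'0.png',p); np.savez(n+'0.npz',p=p,d=d); print(n,np.round(get_calibration(n)["world_from_camera"],3).tolist())
    for t in ["gauge","stand","board","block_1","tray","boring_jig"]:
        print(t,[(np.round(x["box"]).astype(int).tolist(),round(x["score"],2)) for x in spot_in(t,n)][:7])
a=np.hstack([np.load('top0.npz')['p'],np.load('scene0.npz')['p']])
E
```

```text
pics
{'t': np.float64(0.0), 'q': array([-1.43 ,  0.384,  0.044,  1.6  , -0.018,  1.161, -0.05 ]), 'qd': array([ 0.001, -0.   , -0.   ,  0.   , -0.   , -0.   ,  0.002]), 'effort': array([-0.0000e+00, -4.3346e+01,  1.0240e+00, -2.4951e+01,  1.1000e-02,
        1.1000e-02,  0.0000e+00]), 'eef_pos': array([0.154, 0.631, 0.23 ]), 'orientation': array([ 0.185,  1.563, -0.189]), 'contact_force': array([ 0.176,  0.33 , -0.351]), 'wrist_torque': array([ 0.015, -0.037, -0.025]), 'opening': np.float64(0.085)}
top [[-0.067, -0.976, 0.208, 0.243], [-0.998, 0.065, -0.016, -0.044], [0.002, -0.209, -0.978, 1.428], [0.0, 0.0, 0.0, 1.0]]
gauge [([224, 199, 20, 46], 0.71), ([390, 221, 12, 14], 0.56)]
stand [([373, 216, 35, 35], 0.96), ([393, 264, 39, 39], 0.76), ([426, 207, 32, 33], 0.71)]
board [([213, 190, 128, 66], 0.63)]
block_1 [([266, 195, 24, 44], 0.92), ([108, 296, 51, 39], 0.92), ([308, 198, 20, 42], 0.81), ([210, 118, 22, 38], 0.77), ([224, 202, 19, 46], 0.64)]
tray [([93, 206, 99, 70], 0.81)]
boring_jig [([190, 107, 57, 61], 0.82), ([390, 223, 17, 12], 0.73)]
scene [[0.79, 0.386, -0.476, 0.976], [0.613, -0.516, 0.598, -0.633], [-0.015, -0.764, -0.645, 0.67], [0.0, 0.0, 0.0, 1.0]]
gauge [([166, 236, 17, 40], 0.94)]
stand [([155, 256, 49, 48], 0.95), ([97, 295, 62, 64], 0.92), ([98, 235, 47, 50], 0.74)]
board [([218, 178, 136, 96], 0.84)]
block_1 [([264, 189, 52, 41], 0.89), ([296, 166, 44, 37], 0.77), ([297, 113, 19, 28], 0.73), ([383, 192, 50, 43], 0.71), ([158, 240, 25, 38], 0.52)]
tray [([314, 123, 86, 57], 0.82)]
boring_jig [([368, 174, 85, 81], 0.63)]
```

Run:
```python
from h import *
p=np.load('top0.npz')['p']; save('t1.png',cv2.resize(p[90:350,70:470],(800,520),interpolation=cv2.INTER_CUBIC))
p=np.load('scene0.npz')['p']; save('s1.png',cv2.resize(p[90:390,60:480],(800,571),interpolation=cv2.INTER_CUBIC))
```

```text
(no output)
```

View pics/t1.png

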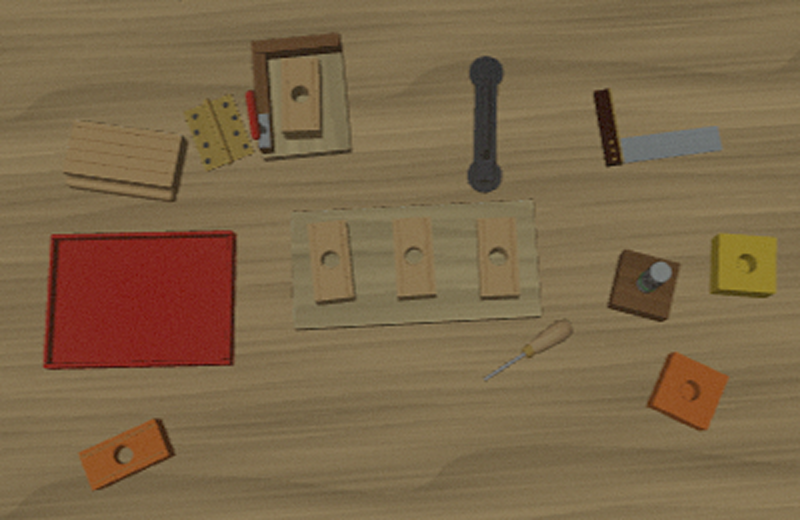

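View pics/s1.png

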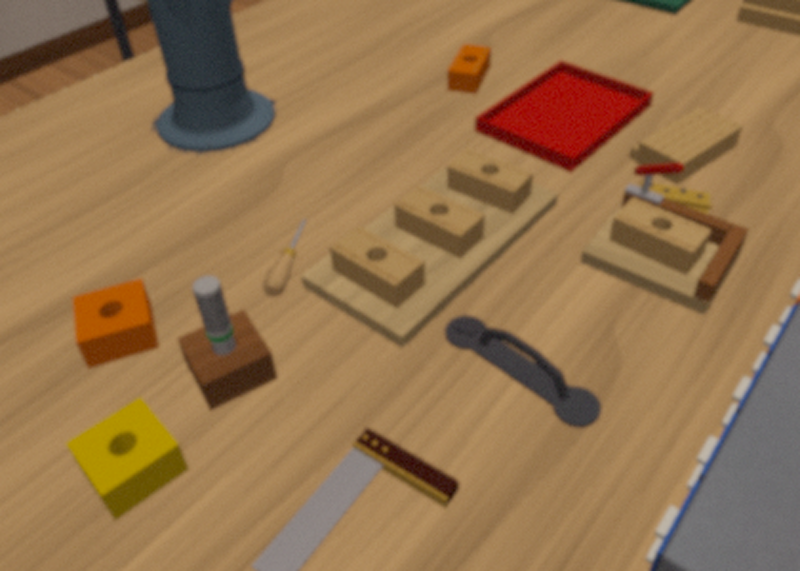

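The brown beech stand with the gauge is at crop (645,285) in the top view. The yellow one (745,265) and the orange one (688,390) are look-alikes. The row blocks are at crop x 331, 414 and 498, with the left one at +y. The jig block (300,95) and the orange block (125,455) are not part of the job. Next I'll measure positions from the top depth.

```bash
cat >> h.py <<'E'
def rect(W,box,zlo,zhi,cond=None):
    l,t,w,h=box; m=np.zeros(W.shape[:2],bool); m[t:t+h,l:l+w]=1
    m&=(W[...,2]>zlo)&(W[...,2]<zhi)
    if cond is not None: m&=cond
    n,lab,st,_=cv2.connectedComponentsWithStats(m.astype(np.uint8)); k=1+np.argmax(st[1:,4]); P=W[lab==k]
    (c,sz,a)=cv2.minAreaRect((P[:,:2]*1000).astype(np.float32))
    return np.round(c,1),np.round(sz,1),round(a,1),round(float(np.median(P[:,2]))*1000,1),len(P)
E
python3 - <<'E'
from h import *
for n in ["top","scene"]:
    f=np.load(n+'0.npz');W=world(n,f['d']);p=f['p'].astype(int)
    print(n,get_calibration(n)["intrinsics"][0])
    if n=="top": B=[[218,195,32,52],[262,192,32,52],[303,190,35,55]];S=[365,205,50,55];T=[88,200,104,80];J=[190,105,60,65];Bd=[210,185,135,75]
    else: B=[[260,155,0,0]];B=[[225,200,65,60],[262,180,60,50],[290,160,55,50]];S=[150,230,60,80];T=[305,115,100,70];J=[360,165,95,85];Bd=[215,150,150,125]
    for b in B: print('blk',rect(W,b,.052,.072))
    print('stand',rect(W,S,.035,.055)); print('gauge top',rect(W,S,.118,.16))
    red=(p[...,0]>1.8*p[...,1])&(p[...,0]>80)
    print('tray',rect(W,T,-.01,.04,red),'rim',rect(W,T,.02,.04,red)); print('jigblk',rect(W,J,.052,.072))
    print('board',rect(W,Bd,.014,.072))
E
```

```text
top [502.73924471   0.         289.03271624]
blk (array([510.1,  84.6]), array([110.7,  54.4]), 3.2, 60.9, 712)
blk (array([507.7, -31.1]), array([110.9,  53.9]), 0.6, 60.9, 703)
blk (array([ 500.2, -147.7]), array([ 54.1, 111.7]), 88.7, 61.0, 708)
stand (array([ 451.1, -352.2]), array([82.1, 82.4]), 70.7, 43.9, 667)
gauge top (array([ 450.5, -350.5]), array([26.9, 26. ]), 58.6, 138.2, 107)
tray (array([481.2, 365.3]), array([272.2, 191.9]), 87.2, 5.2, 5910) rim (array([480.3, 359.4]), array([260. , 190.3]), 87.6, 26.4, 565)
jigblk (array([755.2, 117.2]), array([ 54.7, 113.8]), 88.3, 60.7, 663)
board (array([505.2, -31.3]), array([350. , 172.3]), 89.2, 22.7, 7160)
scene [386.46879615   0.         286.31299647]
blk (array([ 499.3, -146.7]), array([ 56.3, 114.2]), 88.0, 62.5, 856)
blk (array([508.2, -30.1]), array([112.7,  57.4]), 0.2, 62.4, 721)
blk (array([510.9,  86.6]), array([111.2,  59.3]), 2.9, 62.2, 601)
stand (array([ 451.5, -350.6]), array([80.4, 83.1]), 70.7, 45.9, 1039)
gauge top (array([ 451.8, -350.8]), array([27.6, 26.9]), 78.8, 138.6, 225)
tray (array([481.8, 358.5]), array([264.6, 191.5]), 87.6, 7.8, 3018) rim (array([482.2, 358.1]), array([263.4, 191.2]), 87.3, 26.0, 574)
jigblk (array([752.8, 136.3]), array([140.1,  98.2]), 1.4, 61.7, 1036)
board (array([505.7, -30.9]), array([350.8, 172. ]), 89.0, 29.5, 6357)
```

Run:
```python
from h import *
s=r.sense();M=R.from_rotvec(s["orientation"]).as_matrix();print(M.round(3))
T=get_calibration("wrist")["world_from_camera"];C=np.array(T);print(C.round(3),get_calibration("wrist")["intrinsics"])
print('cam in tcp',(M.T@(C[:3,3]-s["eef_pos"])).round(4)); print((M.T@C[:3,:3]).round(3))
D=np.array([[0,0,1],[0,1,0],[-1,0,0]]).T # cols tool x=(0,0,-1), y=(0,1,0)
for sgn in (1,-1):
    X=np.array([0,0,-1.]);Y=np.array([0,sgn,0.]);Z=np.cross(X,Y);G=np.stack([X,Y,Z],1)
    print(sgn,'turn to jaw along y:',R.from_matrix(G@M.T).as_rotvec().round(4))
```

```text
[[-0.     0.237  0.972]
 [ 0.     0.972 -0.237]
 [-1.     0.    -0.   ]]
[[ 0.236  0.926  0.296  0.077]
 [ 0.972 -0.225 -0.072  0.65 ]
 [-0.001  0.305 -0.953  0.373]
 [ 0.     0.     0.     1.   ]] [[341.19491488   0.         284.2235    ]
 [  0.         341.19491488 206.60648087]
 [  0.           0.           1.        ]]
cam in tcp [-0.1416 -0.0002 -0.0785]
[[ 0.001 -0.305  0.952]
 [ 1.     0.001 -0.   ]
 [-0.001  0.952  0.305]]
1 turn to jaw along y: [-1.000e-04 -0.000e+00  2.388e-01]
-1 turn to jaw along y: [-1.0000e-04  1.0000e-04 -2.9028e+00]
```

{"op": "apply_moves", "data": {"motion": "1 326 -231 0 0 0 0.239;1 326 -231 0 0 0 0.239;1 326 -231 0 0 0 0.239;1 326 -231 0 0 0 0.239;1 326 -231 0 0 0 0.239;1 326 -231 0 0 0 0.239;1 326 -231 0 0 0 0.239;1 416 -631 0 0 0 0.239;1 416 -631 0 0 0 0.239;1 416 -631 0 0 0 0.239;1 416 -631 0 0 0 0.239;1 416 -631 0 0 0 0.239;1 416 -631 0 0 0 0.239;1 416 -631 0 0 0 0.239;1 297 -982 0 0 0 0.239;1 297 -982 0 0 0 0.239;1 297 -982 0 0 0 0.239;1 297 -982 0 0 0 0.239;1 297 -982 0 0 0 0.239;1 297 -982 0 0 0 0.239"}}

```text
t: 3.2
eef_pos: [0.4499, -0.3525, 0.2318]
orientation: [-0.0, 1.57, -0.0]
contact_force: [0.2, -0.6, -0.7]
opening: 0.0856
```

Run:
```python
from h import *
s=r.sense();print(s["eef_pos"].round(4),np.abs(s["qd"]).max().round(4))
p,d=capture("wrist");W=world("wrist",d);save('w1.png',p)
m=(W[...,2]>.12)&(W[...,2]<.16)
print(rect(W,[100,50,400,370],.12,.16)); print(rect(W,[50,50,500,370],.036,.055))
```

```text
[ 0.4499 -0.3525  0.2318] 0.9982
(array([ 442.9, -360.6]), array([27.7, 27.4]), 9.5, 139.4, 1284)
(array([ 460.9, -506.2]), array([80.7, 81. ]), 81.1, 45.8, 6010)
```

View pics/w1.png

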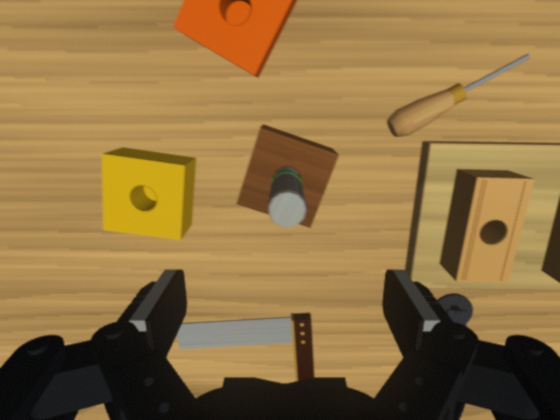

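The wrist view shows the brown stand and gauge at (287,208). The arm was still settling when it was taken, so I'll re-measure now.

Run:
```python
from h import *
for i in range(3):
    s=r.sense();print(s["eef_pos"].round(4),np.abs(s["qd"]).max().round(4))
    p,d=capture("wrist");W=world("wrist",d)
    print(rect(W,[100,50,400,370],.12,.16),rect(W,[220,100,140,140],.036,.055)); 
print(rect(W,[440,150,110,150],.05,.07))
```

```text
[ 0.4442 -0.3625  0.2326] 0.1835
(array([ 449.8, -346.5]), array([27.3, 27.2]), 56.6, 138.4, 1254) (array([ 450.6, -345.9]), array([80.5, 80.7]), 71.2, 43.7, 4724)
[ 0.4453 -0.3594  0.2324] 0.0874
(array([ 451.1, -345.3]), array([27.5, 26.7]), 87.2, 138.2, 1240) (array([ 451.8, -344.9]), array([80.1, 80.5]), 71.5, 43.4, 4750)
[ 0.4477 -0.3553  0.2319] 0.0845
(array([ 450.7, -346.6]), array([27.6, 27.4]), 72.9, 138.2, 1258) (array([ 451.4, -346.1]), array([80.1, 80.5]), 71.5, 43.4, 4786)
(array([ 499.3, -142.1]), array([ 56.3, 111.1]), 89.0, 60.6, 6164)
```

{"op": "apply_moves", "data": {"motion": "1 0 0 -20 0 0 0;1 0 0 -40 0 0 0;1 0 0 -40 0 0 0;1 0 0 -40 0 0 0;1 0 0 -40 0 0 0"}}

```text
t: 4.03
eef_pos: [0.4517, -0.3504, 0.1924]
orientation: [-0.002, 1.569, 0.0]
contact_force: [1.1, -0.7, -0.1]
opening: 0.0853
```

Run:
```python
from h import *
for i in range(2):
    s=r.sense();print(s["eef_pos"].round(4),np.abs(s["qd"]).max().round(4))
    p,d=capture("wrist");W=world("wrist",d)
    print(rect(W,[100,50,400,370],.12,.16),rect(W,[200,60,160,180],.036,.055));
```

```text
[ 0.4517 -0.3504  0.1924] 0.0042
(array([ 448.7, -349.8]), array([27.6, 27.3]), 4.3, 138.5, 1778) (array([ 449.2, -349.8]), array([80.2, 80.6]), 71.2, 43.8, 6061)
[ 0.4515 -0.3505  0.1923] 0.0034
(array([ 448.7, -349.8]), array([27.8, 27.3]), 2.1, 138.4, 1777) (array([ 449.2, -349.7]), array([80.3, 80.4]), 71.2, 43.7, 6054)
```

{"op": "apply_moves", "data": {"motion": "1 -1 0 -50 0 0 0;1 -1 0 -90 0 0 0;1 -1 0 -100 0 0 0;1 -1 0 -100 0 0 0;0 -1 0 -100 0 0 0;0 -1 0 -100 0 0 0;0 -1 0 -100 0 0 0;0 -1 0 -100 0 0 0;0 -1 0 -100 0 0 0"}}

```text
t: 5.25
eef_pos: [0.4505, -0.3506, 0.0923]
orientation: [-0.0, 1.569, 0.0]
contact_force: [-0.8, 1.5, 6.6]
opening: 0.0265
```

{"op": "apply_moves", "data": {"motion": "0 0 0 20 0 0 0;0 0 0 60 0 0 0;0 0 0 95 0 0 0;0 7 50 95 0 0 0;0 15 110 95 0 0 0;0 23 170 95 0 0 0;0 31 230 95 0 0 0;0 39 290 95 0 0 0;0 47 350 95 0 0 0;0 54 400 95 0 0 0;0 58 425 95 0 0 0;0 60 435 95 0 0 0;0 60 436 95 0 0 0;0 60 436 95 0 0 0;0 60 436 95 0 0 0;0 60 436 95 0 0 0"}}

```text
t: 7.25
eef_pos: [0.5097, 0.0845, 0.1863]
orientation: [0.001, 1.571, -0.001]
contact_force: [0.2, -0.4, -2.9]
opening: 0.0263
```

Run:
```python
from h import *
s=r.sense();print(s["eef_pos"].round(4),np.abs(s["qd"]).max().round(4),s["contact_force"].round(2))
p,d=capture("wrist");W=world("wrist",d);save('w2.png',p)
for u in (260,270,284,298,310): print(u,[(v,W[v,u].round(3).tolist()) for v in range(150,330,20)])
print(rect(W,[200,60,170,300],.05,.068)); print(spot_point("gauge_tip","wrist")[:2], spot_point("block_1","wrist")[:3])
```

```text
[0.5097 0.0845 0.1863] 0.0073 [ 0.23 -0.36 -2.91]
260 [(150, [0.47, 0.066, 0.059]), (170, [0.486, 0.065, 0.06]), (190, [0.502, 0.065, 0.062]), (210, [0.519, 0.065, 0.061]), (230, [0.537, 0.064, 0.061]), (250, [0.502, 0.073, 0.177]), (270, [0.499, 0.075, 0.202]), (290, [0.498, 0.076, 0.219]), (310, [0.498, 0.077, 0.231])]
270 [(150, [0.47, 0.073, 0.06]), (170, [0.486, 0.073, 0.061]), (190, [0.503, 0.073, 0.06]), (210, [0.503, 0.075, 0.111]), (230, [0.497, 0.077, 0.163]), (250, [0.497, 0.078, 0.187]), (270, [0.496, 0.079, 0.207]), (290, [0.496, 0.08, 0.222]), (310, [0.497, 0.08, 0.232])]
284 [(150, [0.47, 0.084, 0.061]), (170, [0.486, 0.084, 0.061]), (190, [0.513, 0.084, 0.021]), (210, [0.497, 0.084, 0.129]), (230, [0.495, 0.085, 0.166]), (250, [0.495, 0.085, 0.191]), (270, [0.496, 0.085, 0.207]), (290, [0.495, 0.085, 0.224]), (310, [0.496, 0.085, 0.233])]
298 [(150, [0.47, 0.095, 0.06]), (170, [0.486, 0.096, 0.061]), (190, [0.513, 0.097, 0.019]), (210, [0.501, 0.094, 0.118]), (230, [0.496, 0.092, 0.165]), (250, [0.497, 0.091, 0.187]), (270, [0.495, 0.09, 0.208]), (290, [0.496, 0.09, 0.221]), (310, [0.497, 0.089, 0.233])]
310 [(150, [0.47, 0.105, 0.062]), (170, [0.486, 0.105, 0.061]), (190, [0.502, 0.105, 0.061]), (210, [0.519, 0.106, 0.061]), (230, [0.537, 0.106, 0.06]), (250, [0.502, 0.097, 0.176]), (270, [0.5, 0.095, 0.2]), (290, [0.498, 0.094, 0.218]), (310, [0.499, 0.093, 0.23])]
(array([508.6,  87.1]), array([110.2,  54.1]), 3.1, 60.9, 5788)
[{'point': [285.8, 214.7], 'score': 0.79}, {'point': [282.7, 213.6], 'score': 0.49}] [{'point': [33.1, 180.9], 'score': 0.79}, {'point': [290.8, 186.0], 'score': 0.58}]
```

View pics/w2.png

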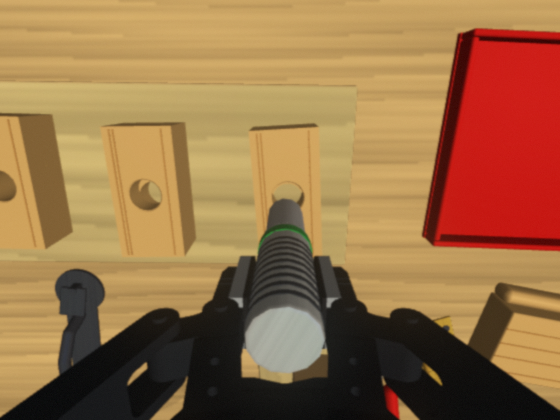

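Pin centre is about (509, 84.5) against a bore at about (509, 86.5), so I'll shift +1.8 mm in y and descend gently.

{"op": "apply_moves", "data": {"motion": "0 0 2 0 0 0 0;0 0 2 -20 0 0 0;0 0 2 -34 0 0 0;0 0 2 -38 0 0 0;0 0 2 -41 0 0 0;0 0 2 -44 0 0 0;0 0 2 -44 0 0 0"}}

```text
t: 8.28
eef_pos: [0.5098, 0.0874, 0.1424]
orientation: [-0.0, 1.571, -0.0]
contact_force: [-1.0, -0.6, -4.5]
opening: 0.0267
```

{"op": "apply_moves", "data": {"motion": "0 0 0 -5 0 0 0;0 0 0 -10 0 0 0;0 0 0 -13 0 0 0;0 0 0 -15 0 0 0;0 0 0 -17 0 0 0;0 0 0 -18 0 0 0;0 0 0 -18 0 0 0"}}

```text
t: 9.15
eef_pos: [0.5105, 0.0875, 0.1261]
orientation: [0.0, 1.57, 0.0]
contact_force: [-2.5, -1.8, 6.4]
opening: 0.0265
```

{"op": "apply_moves", "data": {"motion": "0 0 0 -1 0 0 0;0 0 0 -1 0 0 0"}}

```text
t: 9.4
eef_pos: [0.5109, 0.0875, 0.126]
orientation: [0.001, 1.57, 0.001]
contact_force: [-2.6, -1.1, 11.4]
opening: 0.0265
```

Stopped with the tip at z≈42 mm and the force rising, so the left block is faulty. On to the middle one.

{"op": "apply_moves", "data": {"motion": "0 0 0 20 0 0 0;0 0 0 45 0 0 0;0 0 0 45 0 0 0;0 -1 -45 45 0 0 0;0 -2 -90 45 0 0 0;0 -2.5 -112 45 0 0 0;0 -2.5 -116 45 0 0 0;0 -2.5 -116 42 0 0 0;0 -2.5 -116 34 0 0 0;0 -2.5 -116 28 0 0 0;0 -2.5 -116 25 0 0 0;0 -2.5 -116 22 0 0 0;0 -2.5 -116 19 0 0 0;0 -2.5 -116 18 0 0 0;0 -2.5 -116 18 0 0 0"}}

```text
t: 11.28
eef_pos: [0.5073, -0.0285, 0.1413]
orientation: [-0.0, 1.571, 0.0]
contact_force: [0.4, -0.1, -3.8]
opening: 0.0265
```

Tip at 57 mm, free in the bore.

{"op": "apply_moves", "data": {"motion": "0 0 0 -5 0 0 0;0 0 0 -10 0 0 0;0 0 0 -13 0 0 0;0 0 0 -15 0 0 0;0 0 0 -17 0 0 0;0 0 0 -18 0 0 0;0 0 0 -18 0 0 0"}}

```text
t: 12.15
eef_pos: [0.5084, -0.0286, 0.126]
orientation: [0.001, 1.57, 0.001]
contact_force: [-3.9, -0.4, 12.5]
opening: 0.0269
```

Middle block also stops at 42 mm, so it's faulty. Next the right one.

{"op": "apply_moves", "data": {"motion": "0 0 0 20 0 0 0;0 0 0 45 0 0 0;0 0 0 45 0 0 0;0 -4 -45 45 0 0 0;0 -7 -90 45 0 0 0;0 -8 -112 45 0 0 0;0 -8 -116.5 45 0 0 0;0 -8 -116.5 42 0 0 0;0 -8 -116.5 34 0 0 0;0 -8 -116.5 28 0 0 0;0 -8 -116.5 25 0 0 0;0 -8 -116.5 22 0 0 0;0 -8 -116.5 19 0 0 0;0 -8 -116.5 18 0 0 0;0 -8 -116.5 18 0 0 0"}}

```text
t: 14.02
eef_pos: [0.4993, -0.1452, 0.1413]
orientation: [-0.0, 1.57, -0.0]
contact_force: [-0.5, -0.2, -3.9]
opening: 0.0267
```

{"op": "apply_moves", "data": {"motion": "0 0 0 -5 0 0 0;0 0 0 -10 0 0 0;0 0 0 -13 0 0 0;0 0 0 -15 0 0 0;0 0 0 -17 0 0 0;0 0 0 -18 0 0 0;0 0 0 -18 0 0 0"}}

```text
t: 14.9
eef_pos: [0.4992, -0.1448, 0.1232]
orientation: [0.0, 1.571, 0.0]
contact_force: [0.0, -1.5, -2.4]
opening: 0.0264
```

{"op": "apply_moves", "data": {"motion": "0 0 0 -6 0 0 0;0 0 0 -11 0 0 0;0 0 0 -14 0 0 0;0 0 0 -16 0 0 0;0 0 0 -17 0 0 0;0 0 0 -18 0 0 0;0 0 0 -18 0 0 0"}}

```text
t: 15.78
eef_pos: [0.4996, -0.1449, 0.1063]
orientation: [0.0, 1.57, 0.001]
contact_force: [-2.4, -0.0, 5.2]
opening: 0.0264
```

Right block is good: the tip reached the board at z 22. Returning the gauge to its stand.

{"op": "apply_moves", "data": {"motion": "0 0 0 25 0 0 0;0 0 0 60 0 0 0;0 0 0 65 0 0 0;0 -10 -45 65 0 0 0;0 -24 -100 65 0 0 0;0 -36 -150 65 0 0 0;0 -46 -192 65 0 0 0;0 -49 -204 60 0 0 0;0 -49 -205.5 50 0 0 0;0 -49 -205.5 40 0 0 0;0 -49 -205.5 32 0 0 0;0 -49 -205.5 27 0 0 0;0 -49 -205.5 24 0 0 0;0 -49 -205.5 21 0 0 0;0 -49 -205.5 19 0 0 0;0 -49 -205.5 19 0 0 0"}}

```text
t: 17.77
eef_pos: [0.4502, -0.3505, 0.1243]
orientation: [-0.0, 1.571, 0.0]
contact_force: [-0.7, -0.3, -3.2]
opening: 0.0268
```

{"op": "apply_moves", "data": {"motion": "0 0 0 -10 0 0 0;0 0 0 -20 0 0 0;0 0 0 -27 0 0 0;0 0 0 -30 0 0 0;0 0 0 -31.5 0 0 0;0 0 0 -31.5 0 0 0;1 0 0 -31.5 0 0 0;1 0 0 -31.5 0 0 0;1 0 0 -31.5 0 0 0;1 0 0 -31.5 0 0 0;1 0 0 -31.5 0 0 0"}}

```text
t: 19.15
eef_pos: [0.4503, -0.3505, 0.0928]
orientation: [-0.0, 1.571, 0.0]
contact_force: [0.6, -0.3, -0.7]
opening: 0.0853
```

{"op": "apply_moves", "data": {"motion": "1 0 0 30 0 0 0;1 0 0 75 0 0 0;1 0 0 95 0 0 0;1 7 50 95 0 0 0;1 15 110 95 0 0 0;1 23 170 95 0 0 0;1 31 230 95 0 0 0;1 39 290 95 0 0 0;1 47 350 95 0 0 0;1 54 400 95 0 0 0.03;1 58 425 95 0 0 0.054;1 60 437 95 0 0 0.054;1 60 437 95 0 0 0.054;1 60 437 95 0 0 0.054;1 60 437 95 0 0 0.054"}}

```text
t: 21.02
eef_pos: [0.5102, 0.0845, 0.1878]
orientation: [-0.04, 1.571, 0.04]
contact_force: [0.3, -0.9, 0.4]
opening: 0.0856
```

Run:
```python
from h import *
s=r.sense();print(s["eef_pos"].round(4),s["orientation"].round(3),np.abs(s["qd"]).max().round(4))
p,d=capture("wrist");W=world("wrist",d);save('w3.png',p)
print(rect(W,[200,60,160,300],.05,.068)); print(rect(W,[60,60,140,300],.05,.068))
p,d=capture("top");W=world("top",d);print('gauge',rect(W,[365,205,50,55],.118,.16),'right',rect(W,[303,190,35,55],.052,.072),'mid',rect(W,[262,192,32,52],.052,.072))
p,d=capture("scene");W=world("scene",d);print('gauge',rect(W,[150,230,60,80],.118,.16))
```

```text
[0.5102 0.0845 0.1878] [-0.04   1.571  0.04 ] 0.0091
(array([508.5,  87.7]), array([110.7,  54.1]), 3.3, 60.9, 8005)
(array([506. , -27.9]), array([110.6,  55.1]), 0.6, 60.9, 8824)
gauge (array([ 450.5, -350.6]), array([26.7, 25.6]), 2.9, 137.6, 108) right (array([ 497.7, -145.3]), array([ 54.2, 111. ]), 88.9, 60.7, 715) mid (array([507.4, -30.2]), array([111.4,  54. ]), 0.6, 60.6, 705)
gauge (array([ 452.4, -350.6]), array([26.8, 27.2]), 34.8, 138.3, 225)
```

View pics/w3.png

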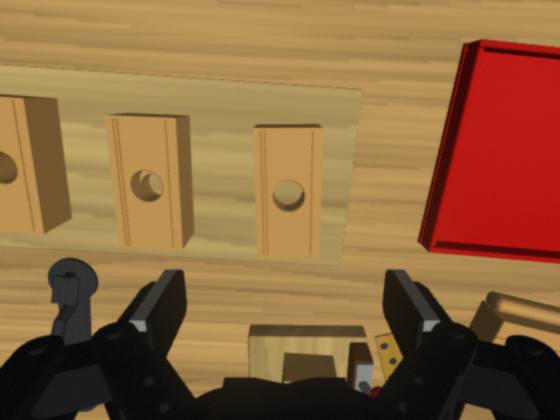

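{"op": "apply_moves", "data": {"motion": "1 0 2 -40 0 0 0;1 0 2 -90 0 0 0;1 0 2 -130 0 0 0;1 0 2 -150 0 0 0;1 0 2 -155 0 0 0;1 0 2 -155 0 0 0;0 0 2 -155 0 0 0;0 0 2 -155 0 0 0;0 0 2 -155 0 0 0;0 0 2 -155 0 0 0"}}

```text
t: 22.42
eef_pos: [0.5117, 0.0889, 0.0342]
orientation: [-0.042, 1.568, 0.043]
contact_force: [-0.1, 0.2, 6.5]
opening: 0.0532
```

{"op": "apply_moves", "data": {"motion": "0 0 0 20 0 0 0;0 0 0 55 0 0 0;0 0 0 60 0 0 0;0 -4 45 60 0 0 -0.02;0 -8 105 60 0 0 -0.06;0 -13 165 60 0 0 -0.1;0 -18 225 60 0 0 -0.1;0 -23 280 60 0 0 -0.1;0 -26 313 60 0 0 -0.1;0 -26 325 60 0 0 -0.1;0 -26 325 45 0 0 -0.1;0 -26 325 20 0 0 -0.1;0 -26 325 0 0 0 -0.1;0 -26 325 -10 0 0 -0.1;0 -26 325 -14 0 0 -0.1;0 -26 325 -16 0 0 -0.1;0 -26 325 -16 0 0 -0.1"}}

```text
t: 24.55
eef_pos: [0.4849, 0.4129, 0.0183]
orientation: [0.037, 1.57, -0.037]
contact_force: [-2.3, -2.3, 3.9]
opening: 0.0532
```

{"op": "apply_moves", "data": {"motion": "1 0 0 0 0 0 0;1 0 0 0 0 0 0;1 0 0 0 0 0 0;1 0 0 0 0 0 0;1 0 0 40 0 0 0;1 0 0 95 0 0 0;1 0 0 130 0 0 0;1 3 -55 130 0 0 0;1 6 -115 130 0 0 0;1 9 -175 130 0 0 0.03;1 12 -235 130 0 0 0.056;1 16 -295 130 0 0 0.056;1 19 -355 130 0 0 0.056;1 22 -405 130 0 0 0.056;1 23 -432 130 0 0 0.056;1 23 -442.5 130 0 0 0.056;1 23 -442.5 130 0 0 0.056;1 23 -442.5 130 0 0 0.056;1 23 -442.5 130 0 0 0.056"}}

```text
t: 26.92
eef_pos: [0.5073, -0.0271, 0.1466]
orientation: [-0.01, 1.571, 0.011]
contact_force: [-0.2, -0.4, 0.3]
opening: 0.0854
```

Run:
```python
from h import *
s=r.sense();print(s["eef_pos"].round(4),s["orientation"].round(3),np.abs(s["qd"]).max().round(4))
p,d=capture("wrist");W=world("wrist",d)
print(rect(W,[200,30,160,300],.05,.068))
p,d=capture("top");W=world("top",d);print('intray',rect(W,[88,200,104,80],.036,.06)); print('mid',rect(W,[262,192,32,52],.052,.066))
```

```text
[ 0.5073 -0.0271  0.1466] [-0.01   1.571  0.011] 0.0082
(array([505.9, -28.6]), array([110.7,  54.2]), 0.5, 60.9, 10728)
intray (array([483.1, 411.4]), array([ 58.1, 109. ]), 88.1, 44.6, 736)Traceback (most recent call last):
  File "<stdin>", line 5, in <module>
  File "h.py", line 18, in rect
    n,lab,st,_=cv2.connectedComponentsWithStats(m.astype(np.uint8)); k=1+np.argmax(st[1:,4]); P=W[lab==k]
                                                                         ~~~~~~~~~^^^^^^^^^^
    return _wrapfunc(a, 'argmax', axis=axis, out=out, **kwds)
    return bound(*args, **kwds)
ValueError: attempt to get argmax of an empty sequence
```

First block is flat in the tray. Gripping the middle block.

{"op": "apply_moves", "data": {"motion": "1 0 -1.5 -40 0 0 0;1 0 -1.5 -85 0 0 0;1 0 -1.5 -108 0 0 0;1 0 -1.5 -114 0 0 0;1 0 -1.5 -114 0 0 0;0 0 -1.5 -114 0 0 0;0 0 -1.5 -114 0 0 0;0 0 -1.5 -114 0 0 0;0 0 -1.5 -114 0 0 0"}}

```text
t: 28.15
eef_pos: [0.5089, -0.0303, 0.0343]
orientation: [-0.008, 1.568, 0.009]
contact_force: [-0.5, 0.4, 6.1]
opening: 0.053
```

{"op": "apply_moves", "data": {"motion": "0 0 0 20 0 0 0;0 0 0 55 0 0 0;0 0 0 60 0 0 0;0 -4 45 60 0 0 -0.02;0 -8 105 60 0 0 -0.056;0 -13 165 60 0 0 -0.056;0 -18 225 60 0 0 -0.056;0 -24 285 60 0 0 -0.056;0 -28 321 60 0 0 -0.056;0 -28.5 333 60 0 0 -0.056;0 -28.5 333 45 0 0 -0.056;0 -28.5 333 20 0 0 -0.056;0 -28.5 333 0 0 0 -0.056;0 -28.5 333 -10 0 0 -0.056;0 -28.5 333 -14 0 0 -0.056;0 -28.5 333 -16 0 0 -0.056;0 -28.5 333 -16 0 0 -0.056"}}

```text
t: 30.28
eef_pos: [0.4783, 0.3008, 0.0184]
orientation: [0.036, 1.573, -0.038]
contact_force: [-5.5, -4.3, 10.0]
opening: 0.0529
```

{"op": "apply_moves", "data": {"motion": "1 0 0 0 0 0 0;1 0 0 0 0 0 0;1 0 0 0 0 0 0;1 0 0 0 0 0 0;1 0 0 40 0 0 0;1 0 0 95 0 0 0;1 0 0 150 0 0 0;1 0 0 200 0 0 0;1 0 0 200 0 0 0;1 0 0 200 0 0 0"}}

```text
t: 31.52
eef_pos: [0.4783, 0.3024, 0.2164]
orientation: [0.036, 1.571, -0.036]
contact_force: [0.0, -0.1, -0.3]
opening: 0.085
```

Run:
```python
from h import *
s=r.sense();print(s["t"],s["eef_pos"].round(4),np.abs(s["qd"]).max().round(4))
p,d=capture("scene");W=world("scene",d);save('s2.png',cv2.resize(p[90:390,60:480],(800,571),interpolation=cv2.INTER_CUBIC))
p,d=capture("wrist");W=world("wrist",d);print('tray',rect(W,[150,0,410,420],.036,.056),rect(W,[150,0,170,420],.036,.056))
p,d=capture("top");W=world("top",d)
print('right',rect(W,[303,190,35,55],.052,.072),'jig',rect(W,[190,105,60,65],.052,.072),'gauge',rect(W,[365,205,50,55],.118,.16))
```

```text
31.525 [0.4783 0.3024 0.2164] 0.0305
tray (array([481.3, 413. ]), array([ 55. , 109.8]), 87.4, 44.2, 6332) (array([475.3, 300.8]), array([ 54.2, 110.2]), 87.2, 44.3, 6093)
right (array([ 497.9, -145.4]), array([ 54.4, 110.6]), 88.8, 60.9, 711) jig (array([753.7, 116.8]), array([ 54.8, 112.3]), 88.1, 60.8, 668) gauge (array([ 450.1, -350.6]), array([26.2, 26.2]), 85.2, 137.5, 105)
```

View pics/s2.png

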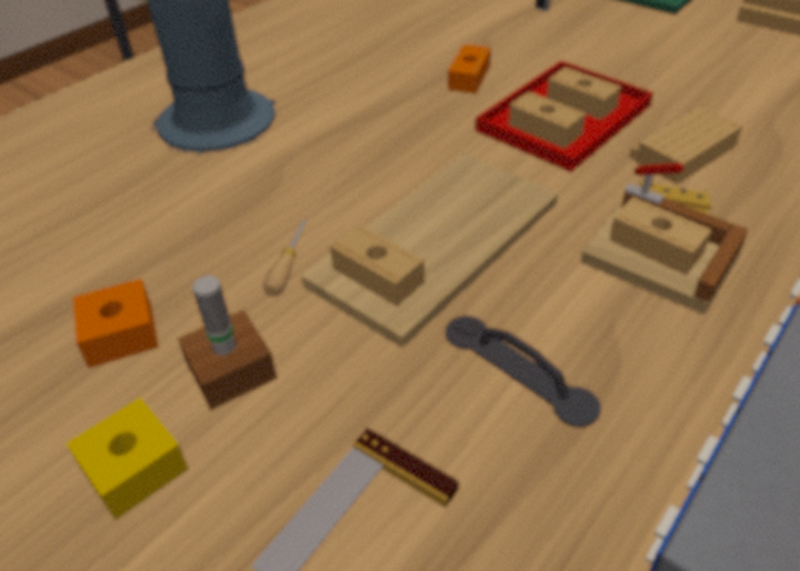

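The scene view shows two blocks flat in the tray at (547,120) and (583,92), and the right block in the row at (377,265). The gauge is upright in the brown stand at (213,320), and the other things look undisturbed.

```bash
python3 -c "
from cell import r
print(r.job_done())"
```

```text
the job is handed in; nothing more can be done
None
```

I tried the gauge in all three row blocks from left to right, and two were faulty. The job is handed in at about 31.6 s, well inside the 72 s limit.

| Block | Where the gauge stopped | Result | Where it is now |
|---|---|---|---|
| Left | Tip at z ≈ 42 mm, on the ledge | Faulty | Flat in the red tray |
| Middle | Tip at z ≈ 42 mm, on the ledge | Faulty | Flat in the red tray |
| Right | Tip at z ≈ 22 mm, on the board | Good | Left in the row |

- **Force:** the upward force read at the three stops never passed about 13 N.
- **Gauge:** it is back upright in the beech stand, within about 1 mm of where it started.
- **Tray:** the last measurements put the two blocks about 112 mm apart, with their tops at the height of blocks lying flat.
- **Bystanders:** the block in the jig measured within 2 mm of its first position. The other things looked unmoved in the last picture, but I did not measure them.
- **Not exact:** the right block shifted about 2 mm in x and 2 mm in y while it was being gauged. I left it there.

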